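# Fish the round tin out of the deep display rack with the hook picker

### The arm

A 6-joint arm with a two-finger parallel gripper is mounted at the origin on a cart in front of the work surface, level with it; the furniture and walls round the work are solid. World frame = base frame: x ahead of the robot, y to its left, z up, the work surface at z = 0. Lengths are in m, angles in rad, forces in N, time in s.
With the tool pointing down it reaches from about 0.275 to 0.875 m from the base axis. Payload 12.5 kg.
Tool frame: the origin (TCP) lies between the finger pads; the fingertips stand 8 mm ahead of it and the grasp point (between the pads) lies 11 mm behind it; x points along the fingers, y is the direction in which the jaws open and shut, and the axes are right-handed (so a half turn about x gives the same grasp; the last joint's range is limited). The gripper opens to 85 mm and grips with 20 to 120 N. Pads are 22 mm wide; open, the fingers measure 114 mm over their backs; the gripper's body (76 mm by 85 mm) begins 54 mm behind the grasp point. The pads swing forward as they close: fully open they stand 13 mm farther back than shut.
Start: joints at [-1.432, 0.351, 1.652, -0, 1.139, -0.085], TCP at [0.122, -0.536, 0.239] pointing down, gripper open.
Joint ranges: [-2.75, 2.75], [-0.79, 2.1], [0.01, 2.65], [-1.57, 4.71], [0.07, 3.14], [-2.87, 2.87]. Speed limits (rad/s): [2.22, 2.22, 2.79, 3.14, 3.14, 3.14].

### API

Orientations are given as a unit quaternion [x, y, z, w].
In Python, from cell import arm, snapshot, nets gives the robot as it stands.
- The arm moves only by the shell command python3 -m handwheel 'ROWS' [OPENING] [FORCE]. ROWS is JSON, a list of rows, each a list of 2 entries, a list of its own where there are three numbers: the shift along the tool's x, y, z in mm, then the turn, a rotation vector about the tool's x, y, z in degrees. A call has 1 to 12 rows; each row shifts and turns the commanded pose from where the row before left it, along the tool's axes as they then stand; what a row does not reach is not made up. A row lasts 1/8 s, in which the tool goes at most 62.5 mm and 10.7 degrees, less where a joint would pass 70% of its speed; a pose out of reach is approached as far as the arm can. A call with a gripper value outside its range is refused whole. OPENING is the finger opening in mm, from 0 to 85.4, set as the call begins (- or left out, the last holds). The fingers move at their own pace and stop on an object; FORCE is the grip in N (left out, the last holds). Time passes only in rows, so rows that do not move let the fingers close. It gives the time, the measured TCP pose, the force and the opening at its end, in the units of the state.
- arm.state(): the state, without advancing time (a new reading comes with each control period).
- snapshot(name): name is "side" or "top"; returns a dict with "image" (400x640x3 uint8, blue, green, red), "camera_matrix" (3x3 intrinsics, pixels), "k1" (the pictures are not rectified: a ray, as slopes to the right and down, at radius r is drawn at 1 + k1 r^2 times it, then the intrinsics apply), "R" (3x3) and "t" (3): a world point X has camera coordinates R X + t. Camera axes: x right, y down, z forward; pixel columns grow to the right and rows downward; lengths in m; the calibration is good to about 2 mm. A picture is of the moment at which its call begins. There is no depth.
- arm.job_done(): hands the job in, once; it reports no verdict.
Trained networks look in a picture, given as the dict that the camera call returned (one of the last four; its "shot" number tells which), for a name from the list of things; names that differ only in an ending like _2 or _b are one class to them, and where a whole thing is asked for, a point or a joint stands for the part that bears it (a point fixed in the world has none). Each returns a list of dicts, best first, with "score" (0 to 1); they miss things now and then, are a little off and sometimes report something else, mostly with a low value. They report only what shows in the picture. A call takes as long as a camera call.
- nets.recognise(picture, thing): "bbox" ([left, top, right, bottom] in pixels, round what is visible of it).
- nets.regions_of(picture, thing): "region" (400x640 bool, what is visible of it) and "bbox" ([left, top, right, bottom] in pixels, round what is visible of it).
- nets.place_of(picture, thing): "position" ([row, column] in pixels: a listed point, or the origin of a listed thing).
The state is a dict: "t": time; "joint_pos": joint angles; "joint_vel": joint speeds; "effort": joint torques, N m; "tool_pos": TCP position; "tcp_rot": TCP orientation; "contact_force": force on the tool from outside, world axes, zero at the start; "ft_torque": the same for the moment, N m; "width": finger opening in m.
Only numpy, scipy, OpenCV 4.12 (cv2) and the standard library are available. Lean on these libraries where they do the work, as an engineer would, in place of code of your own. Each camera call takes 0.05 s, during which the arm holds its last target.

### The job

The little tins sit too deep in the narrow bays of the display rack for fingers. Take the hook picker from its stand, hook the round tin by its wire handle, lift it out of its bay and stand it upright in the low wooden tray, leaving the oblong tin in its bay and never touching the round tin with the fingers. Then unhook the picker and hang it back upright in its stand where it was.

Things in the scene. Friction and masses are not known exactly. Their poses are not given: they have to be found in the camera images.
- picker_grip (a point): Hook picker, 150 g, hanging upright by a grey cone in a stand's 55 mm hole (stand top 90 x 90 mm, 118 mm above the table). Point: middle of its wooden handle, 30 along x, 22 along y, 74 high; z up. Cone below: 80 mm across at -34 to -37 mm, 28 at -60; it centres itself. The picker lifts straight up out of the hole and is lowered back likewise, hook through the hole; any yaw fits.
- picker_hook (a point): Same picker: middle of the hook's level prong, straight below the handle's middle by 150 mm; same axes. The prong (6 mm thick) runs along x from -12 mm, where the 8 mm rod comes down from the cone, to +12 mm, where its tip turns up (tip reaches x +15 mm, z +9 mm). Lowest part 4 mm below the point.
- round_tin_crown (a point): Round metal tin, about 60 g, 36 mm across, 20 high, with a fixed upright handle of 4 mm wire, a pointed arch in its y-z plane. Point: underside of the arch's peak, on the tin's axis, 52 mm above the tin's underside; z up. Free opening 28 mm wide, 20 to 52 mm above the underside. It stands in either bay of the rack, axes parallel to the bay, 10 to 17 mm on the +x side of its middle.
- oblong_tin_crown (a point): Other tin, oblong, 50 (x) x 36 x 20 mm, same handle and point, to be left in the other bay. Rack: fixed, wooden, two side-by-side bays, each 90 mm (along the tins' x) by 50 mm inside, walls 5 mm, floor 6 mm and rim 115 mm above the table. Tins stand within 3 mm of the middle across their bay; the room to lower a hook is on their -x side.
- tray_floor (a point): Low open wooden tray, fixed, 120 x 120 mm outside, 5 mm walls 14 mm high. Point: middle of its inner floor, 5 mm above the table; x and y along its sides, z up.

How it is judged:
On the way, in this order (a step that is already met when the one before it is completed fails the run):
1. the round tin hangs on the picker above the rack's rim (height (world z) of round_tin_crown above 0.167 m and contact force between picker and round_tin above 0.1 N), for 0.2 s.
2. the round tin stands upright in the tray (x of round_tin_crown in the frame of tray_floor between -0.042 and 0.042 m and y of round_tin_crown in the frame of tray_floor between -0.042 and 0.042 m and z of round_tin_crown in the frame of tray_floor below 0.056 m and angle between round_tin_crown's own z axis and vertical below 0.17 rad), for 0.2 s.
At the end, for the whole second after the job is handed in: The round tin stands upright (within 10 degrees) on the tray's floor, anywhere inside its walls, and is off the hook; the picker hangs upright in its stand again (handle within 20 mm of where it started, within 11 degrees of upright, turned any way); the oblong tin is still at the bottom of its bay (all of step 2 and distance of picker_grip from where it was at the start of the episode below 0.02 m and angle between picker_grip's own z axis and vertical below 0.2 rad and contact force between picker and round_tin below 0.05 N and height (world z) of oblong_tin_crown below 0.085 m and distance of oblong_tin_crown from where it was at the start of the episode below 0.06 m); the robot touches nothing.
It fails at once if the fingers touch the round tin (contact force between the fingers and round_tin above 0.5 N).
It fails at once if the oblong tin is lifted out of its bay (height (world z) of oblong_tin_crown above 0.15 m).
It also fails if it takes over 72 s, if anything falls off the work surface, if the arm or the gripper's body presses on something with over 40 N, if the wrist force passes 120 N, or if a joint passes its speed limit or range.

## Working session

There is one attempt and no reset: what is moved stays moved. The work goes in short steps, Python scripts to look and compute and a shell command to move; the robot and the scene stay as the last step left them, time stands still between calls to the robot, and variables do not carry over. Pictures are saved under pics/ and viewed, and the job is handed in when it is done.

```bash
mkdir -p pics; ls
cat > h.py <<'E'
import numpy as np, cv2
from cell import arm, snapshot, nets
def ray(p,px):  # px=(col,row)
    K=np.array(p["camera_matrix"]);R=np.array(p["R"]);t=np.array(p["t"])
    d=np.array([p["k1"],0,0,0,0],float)
    u=cv2.undistortPoints(np.array([[px]],float),K,d)[0,0]
    return -R.T@t, R.T@np.array([u[0],u[1],1.])
def onz(p,px,z):
    c,d=ray(p,px); return c+d*(z-c[2])/d[2]
def tri(l):
    A=np.zeros((3,3));b=np.zeros(3)
    for c,d in l:
        d=d/np.linalg.norm(d);M=np.eye(3)-np.outer(d,d);A+=M;b+=M@c
    X=np.linalg.solve(A,b)
    return X,[float(np.linalg.norm((np.eye(3)-np.outer(d,d)/(d@d))@(X-c))) for c,d in l]
def proj(p,X):
    K=np.array(p["camera_matrix"]);R=np.array(p["R"]);t=np.array(p["t"])
    return cv2.projectPoints(np.array(X,float).reshape(-1,1,3),cv2.Rodrigues(R)[0],t,K,np.array([p["k1"],0,0,0,0],float))[0].reshape(-1,2)
E
python3 - <<'E'
from h import *
np.set_printoptions(precision=4,suppress=True)
s=arm.state();print(s)
P={n:snapshot(n) for n in("side","top")}
for n,p in P.items():
    cv2.imwrite(f"pics/{n}0.png",p["image"]); print(n,"cam",ray(p,(320,200)),p["k1"],p["camera_matrix"])
L={}
for th in["picker_grip","picker_hook","round_tin_crown","oblong_tin_crown","tray_floor"]:
    for n,p in P.items():
        r=nets.place_of(p,th)
        print(th,n,[(np.round(q["position"],1),round(q["score"],2)) for q in r[:3]])
        if r: L[th,n]=ray(p,r[0]["position"][::-1])
    if (th,"side") in L and (th,"top") in L: print("   ",tri([L[th,"side"],L[th,"top"]]))
E
```

```text
pics
{'t': 0.0, 'joint_pos': array([-1.4316,  0.3512,  1.6524, -0.    ,  1.1391, -0.0846]), 'joint_vel': array([0.0001, 0.0004, 0.0006, 0.0017, 0.0004, 0.0014]), 'effort': array([ -0.0001, -50.6103, -29.1411,  -0.0001,   0.0045,   0.    ]), 'tool_pos': array([ 0.122 , -0.536 ,  0.2388]), 'tcp_rot': array([-0.7027, -0.0794,  0.7027, -0.0786]), 'contact_force': array([-0.5909,  0.0928,  0.3514]), 'ft_torque': array([-0.0017,  0.0406,  0.0495]), 'width': 0.08515033830896614}
side cam (array([ 0.4302, -0.9046,  0.87  ]), array([ 0.0832,  0.803 , -0.5901])) -0.07778025560700469 [[494.2434   0.     318.4956]
 [  0.     494.2434 201.8386]
 [  0.       0.       1.    ]]
top cam (array([0.4478, 0.091 , 1.0179]), array([ 0.0878, -0.0131, -0.9961])) 0.02189131543266226 [[423.182    0.     314.7646]
 [  0.     423.182  199.7315]
 [  0.       0.       1.    ]]
picker_grip side [(array([149.1, 299.9]), 0.78)]
picker_grip top [(array([216.3, 193.4]), 0.76)]
    (array([0.4982, 0.3419, 0.1417]), [0.00213730775007723, 0.002137307750077173])
picker_hook side []
picker_hook top []
round_tin_crown side []
round_tin_crown top [(array([157.9, 402.2]), 0.42)]
oblong_tin_crown side []
oblong_tin_crown top [(array([150.9, 425.3]), 0.75)]
tray_floor side [(array([289.8, 282.3]), 0.95)]
tray_floor top [(array([244.7, 380.2]), 0.9), (array([157.7, 403.6]), 0.59)]
    (array([ 0.4267, -0.0656, -0.0092]), [0.0008210970669204307, 0.0008210970669204513])
```

View pics/side0.png

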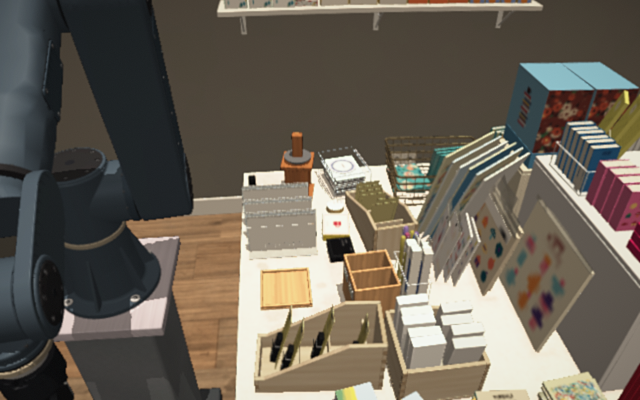

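View pics/top0.png

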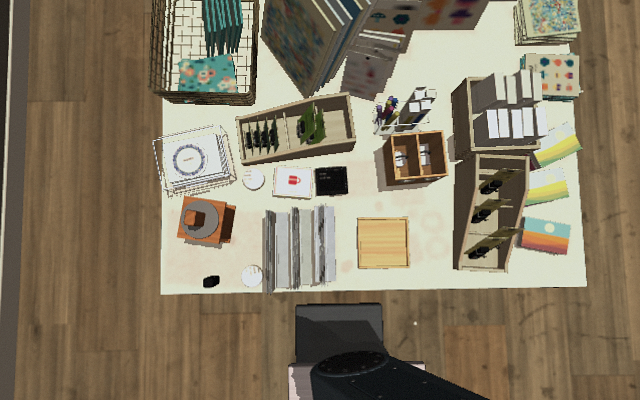

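Run:
```python
import cv2
a=cv2.imread("pics/top0.png")
cv2.imwrite("pics/top0r.png",cv2.resize(a[100:210,360:470],None,fx=5.4,fy=5.4,interpolation=cv2.INTER_CUBIC))
cv2.imwrite("pics/top0p.png",cv2.resize(a[150:290,130:290],None,fx=4,fy=4,interpolation=cv2.INTER_CUBIC))
b=cv2.imread("pics/side0.png")
cv2.imwrite("pics/side0r.png",cv2.resize(b[110:230,220:420],None,fx=4,fy=4,interpolation=cv2.INTER_CUBIC))
```

```text
(no output)
```

View pics/top0r.png

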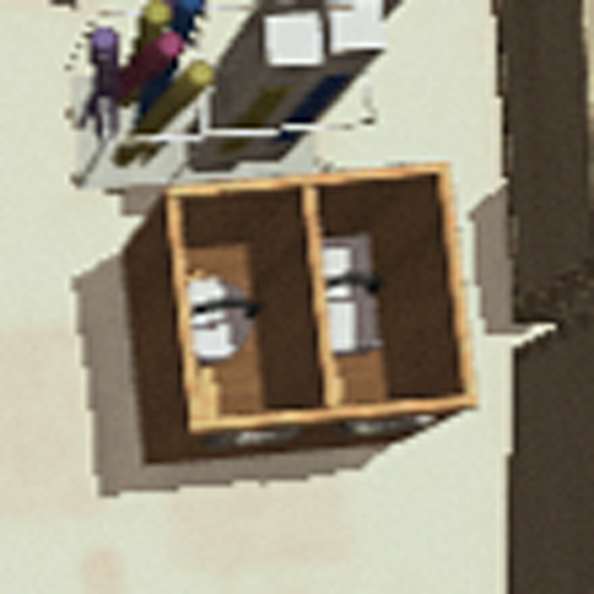

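View pics/top0p.png

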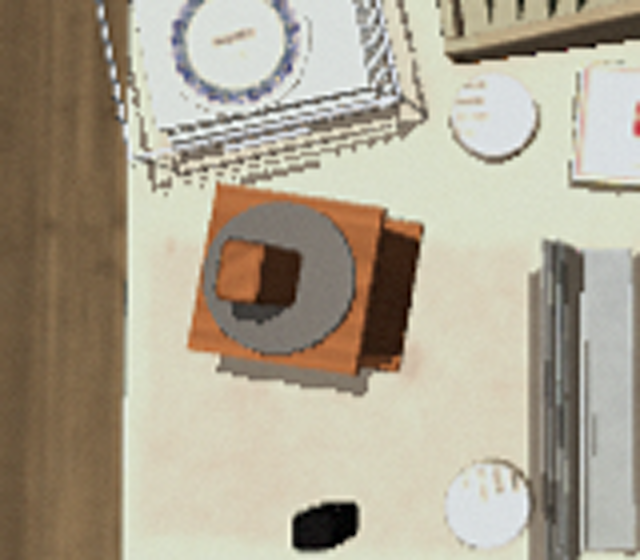

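View pics/side0r.png

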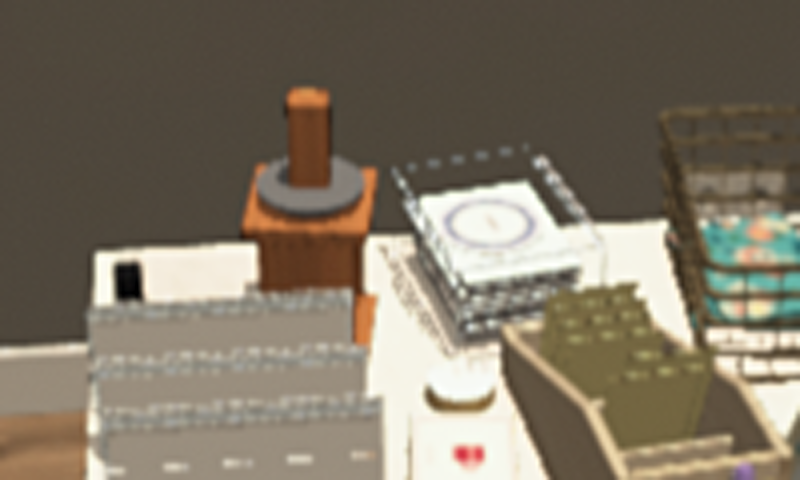

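The pictures show the picker in its stand (top image, about col 193, row 216) and the rack (about 415, 157). The round tin is in the left bay, the oblong in the right, and the tray is at (382, 244). Next I'll measure the rack, the tins and the handle.

Run:
```python
from h import *
np.set_printoptions(precision=4,suppress=True)
P={n:snapshot(n) for n in("side","top")}
T=P["top"];S=P["side"]
c=[(360+u/5.4-.4,100+v/5.4-.4) for u,v in[(167,187),(447,165),(475,405),(190,432)]]
C=np.array([onz(T,q,.115) for q in c]);print(C,"sides",[np.linalg.norm(C[i]-C[i-1]) for i in range(4)],C.mean(0))
# cone disk & handle top
print("disk",onz(T,(130+279/4,150+278/4),.132),"htop top",onz(T,(130+240/4,150+270/4),.203),"htop side",onz(S,(220+309/4,110+93/4),.203))
for n in("recognise",):
  for th in["round_tin_crown","oblong_tin_crown","picker_grip","tray_floor"]:
    for k,p in P.items():
      print(th,k,[(np.round(q["bbox"],1),round(q["score"],2)) for q in nets.recognise(p,th)[:2]])
for th,z in[("round_tin_crown",.058),("oblong_tin_crown",.058),("tray_floor",.005)]:
    for k in range(3):
      p=snapshot("top")
      r=nets.place_of(p,th); print(th,[(onz(p,q["position"][::-1],z),q["score"]) for q in r[:2]])
# stand top corners
print("stand",[onz(T,(130+u/4,150+v/4),.118) for u,v in[(218,184),(386,208),(357,373),(189,350)]])
print("tray corners",[onz(T,q,.014) for q in[(357.5,219),(408,217.5),(409,267.5),(358,269)]])
s=arm.state()
from scipy.spatial.transform import Rotation as Ro
print(Ro.from_quat(s["tcp_rot"]).as_matrix())
```

```text
[[ 0.6678 -0.0766  0.115 ]
 [ 0.6745 -0.189   0.115 ]
 [ 0.5771 -0.1959  0.115 ]
 [ 0.5685 -0.0824  0.115 ]] sides [np.float64(0.0994916905442479), np.float64(0.1126380830719009), np.float64(0.09759764854780822), np.float64(0.11379992022705965)] [ 0.622 -0.136  0.115]
disk [0.4896 0.3314 0.132 ] htop top [0.4905 0.3308 0.203 ] htop side [0.4931 0.3256 0.203 ]
round_tin_crown side []
round_tin_crown top [(array([394.9, 148.3, 407.5, 168.4]), 0.72)]
oblong_tin_crown side []
oblong_tin_crown top [(array([419.1, 141.6, 429. , 163.2]), 0.51)]
picker_grip side [(array([286.6, 132.3, 311.7, 163.6]), 0.72)]
picker_grip top [(array([179.3, 200.2, 218.8, 237.3]), 0.61)]
tray_floor side [(array([257.9, 268.4, 311.8, 310.9]), 0.88)]
tray_floor top [(array([356.3, 218. , 407.4, 268.6]), 0.97)]
round_tin_crown [(array([ 0.6291, -0.1147,  0.058 ]), 0.48)]
round_tin_crown [(array([ 0.6268, -0.114 ,  0.058 ]), 0.56)]
round_tin_crown [(array([ 0.629 , -0.1115,  0.058 ]), 0.53)]
oblong_tin_crown [(array([ 0.6452, -0.1632,  0.058 ]), 0.67)]
oblong_tin_crown []
oblong_tin_crown [(array([ 0.6441, -0.1701,  0.058 ]), 0.71)]
tray_floor [(array([ 0.4253, -0.07  ,  0.005 ]), 0.84), (array([0.5046, 0.3837, 0.005 ]), 0.26)]
tray_floor []
tray_floor [(array([ 0.4298, -0.0666,  0.005 ]), 0.76)]
stand [array([0.541 , 0.3679, 0.118 ]), array([0.5265, 0.2786, 0.118 ]), array([0.4393, 0.2938, 0.118 ]), array([0.4531, 0.3823, 0.118 ])]
tray corners [array([ 0.4895, -0.0103,  0.014 ]), array([ 0.4909, -0.1299,  0.014 ]), array([ 0.3737, -0.1277,  0.014 ]), array([ 0.3722, -0.0082,  0.014 ])]
[[-0.      0.2219 -0.9751]
 [ 0.     -0.9751 -0.2219]
 [-1.     -0.      0.    ]]
```

```bash
cat > ov.py <<'E'
from h import *
np.set_printoptions(precision=4,suppress=True)
import sys
psi=np.deg2rad(3.5);ex=np.array([np.cos(psi),np.sin(psi),0]);ey=np.array([-ex[1],ex[0],0])
rc=np.array([.622,-.136,0])
T=snapshot("top")
im=cv2.resize(T["image"][100:210,360:470],None,fx=5.4,fy=5.4,interpolation=cv2.INTER_CUBIC)
def dr(pts,col,closed=False):
    q=proj(T,pts); q=(q-[360,100]+.5)*5.4
    cv2.polylines(im,[np.round(q).astype(np.int32)],closed,col,1)
W=lambda x,y,z:rc+x*ex+y*ey+np.array([0,0,z])
dr([W(a,b,.115) for a,b in[(-.05,-.0575),(.05,-.0575),(.05,.0575),(-.05,.0575)]],(0,255,0),True)
for s in(1,-1):
    dr([W(a,s*.0275+b,.115) for a,b in[(-.045,-.025),(.045,-.025),(.045,.025),(-.045,.025)]],(0,255,255),True)
    dr([W(a,s*.0275+b,.006) for a,b in[(-.045,-.025),(.045,-.025),(.045,.025),(-.045,.025)]],(255,255,0),True)
xo,xb,yo,yb=[float(a)/1000 for a in sys.argv[1:5]]
dr([W(xo+.018*np.cos(a),.0275+yo+.018*np.sin(a),.026) for a in np.linspace(0,6.28,40)],(0,0,255),True)
dr([W(xb+a,-.0275+yb+b,.026) for a,b in[(-.025,-.018),(.025,-.018),(.025,.018),(-.025,.018)]],(0,0,255),True)
for x,y in((xo,.0275+yo),(xb,-.0275+yb)):
    dr([W(x,y-.016,.026),W(x,y-.013,.040),W(x,y,.060),W(x,y+.013,.040),W(x,y+.016,.026)],(255,0,255))
cv2.imwrite(sys.argv[5],im)
print("round crown",W(xo,.0275+yo,.058))
E
python3 ov.py 12 14 0 0 pics/ov1.png
```

```text
round crown [ 0.6323 -0.1078  0.058 ]
```

View pics/ov1.png

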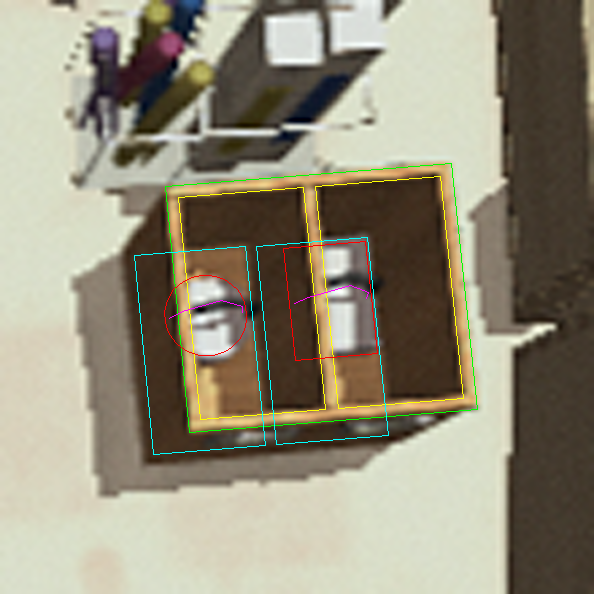

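Run:
```python
import cv2
a=cv2.imread("pics/top0.png")
cv2.imwrite("pics/z.png",cv2.resize(a[140:175,388:438],None,fx=16,fy=16,interpolation=cv2.INTER_NEAREST))
```

```text
(no output)
```

View pics/z.png

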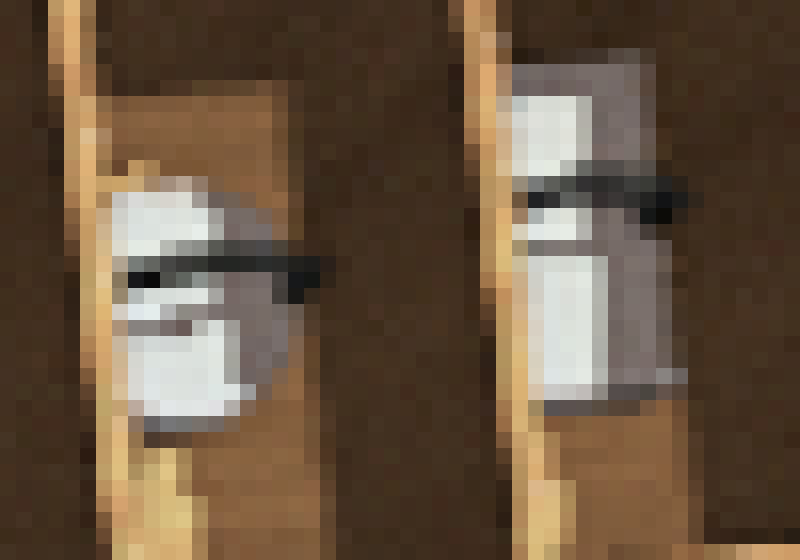

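Run:
```python
from h import *
np.set_printoptions(precision=4,suppress=True)
T=snapshot("top")
psi=np.deg2rad(3.5);ex=np.array([np.cos(psi),np.sin(psi)]);ey=np.array([-ex[1],ex[0]]);rc=np.array([.622,-.136])
for n,q,z in[("lidrow",(399,158.1),.026),("lidrow centre",(399,158),.026),("lid right edge",(406.4,158.5),.026),("foot R",(406,157.3),.028),("floorcornerL",(406.3-.3,145.0),.006),("obl foot R",(428.4,152.3),.028),("obl top-right",(428.5,142.8),.026),("obl bot right",(430,164),.026)]:
    X=onz(T,(q[0],q[1]),z)[:2]; d=X-rc; print(n,X,"rack frame mm",1000*d@ex,1000*d@ey)
```

```text
lidrow [ 0.6315 -0.1113] rack frame mm 11.020600046654936 24.09670538640317
lidrow centre [ 0.6318 -0.1113] rack frame mm 11.259563407646098 24.073653044159254
lid right edge [ 0.6302 -0.1287] rack frame mm 8.658111212022215 6.739694110470113
foot R [ 0.6328 -0.1275] rack frame mm 11.25508945774439 7.865404310174152
floorcornerL [ 0.667  -0.1334] rack frame mm 45.119307850196904 -0.16851509450314978
obl foot R [ 0.6437 -0.1808] rack frame mm 18.924111635471174 -46.02173920022039
obl top-right [ 0.667  -0.1825] rack frame mm 42.03314359221241 -49.15402769942592
obl bot right [ 0.616 -0.184] rack frame mm -8.940706677729262 -47.496263459762865
```

Run:
```python
import cv2
a=cv2.imread("pics/top0.png")
cv2.imwrite("pics/z2.png",cv2.resize(a[195:242,174:224],None,fx=12,fy=12,interpolation=cv2.INTER_NEAREST))
```

```text
(no output)
```

View pics/z2.png

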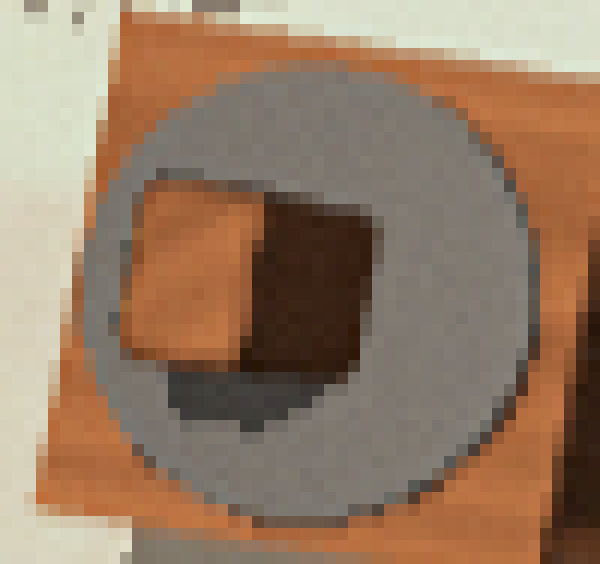

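```bash
python3 -m handwheel '[[[-45,0,0],[0,0,0]],[[-45,0,0],[0,0,0]],[[-45,0,0],[0,0,0]],[[-45,0,0],[0,0,0]],[[0,-26,-48],[0,0,0]],[[0,-26,-48],[0,0,0]],[[0,-26,-48],[0,0,0]],[[0,-26,-48],[0,0,0]],[[0,-26,-48],[0,0,0]],[[0,-26,-48],[0,0,0]],[[0,-26,-48],[0,0,0]],[[0,-26,-48],[0,0,0]]]' 80 && python3 -m handwheel '[[[0,-50,-15],[0,0,0]],[[0,-50,-15],[0,0,0]],[[0,-50,-15],[0,0,0]],[[0,-50,-15],[0,0,0]],[[0,-50,-15],[0,0,0]],[[0,-50,-15],[0,0,0]],[[0,-50,-15],[0,0,0]],[[0,-50,-15],[0,0,0]],[[0,-50,-15],[0,0,0]],[[0,-50,-15],[0,0,0]],[[0,-50,-15],[0,0,0]]]'
python3 - <<'E'
from h import *
np.set_printoptions(precision=4,suppress=True)
T=snapshot("top")
c=[(174+u/12-.5,195+v/12-.5) for u,v in[(147,182),(268,196),(243,365),(122,358)]]
C=np.array([onz(T,q,.203) for q in c]);print(C,C.mean(0))
for a,b in((3,0),(2,1)): d=C[b]-C[a];print(np.degrees(np.arctan2(d[1],d[0])),np.linalg.norm(d))
for a,b in((1,0),(2,3)): d=C[b]-C[a];print(np.degrees(np.arctan2(d[1],d[0])),np.linalg.norm(d))
s=arm.state();print(s["joint_pos"])
E
```

```text
t: 3.6
tool_pos: [0.4515, -0.2468, 0.4194]
tcp_rot: [0.703, 0.079, -0.703, 0.079]
contact_force: [1.7, -0.2, -0.4]
width: 0.0804
t: 4.97
tool_pos: [0.489, 0.3264, 0.4194]
tcp_rot: [0.703, 0.079, -0.703, 0.079]
contact_force: [1.0, 0.2, -0.0]
width: 0.0803
[[0.5057 0.3391 0.203 ]
 [0.5031 0.3198 0.203 ]
 [0.4761 0.3236 0.203 ]
 [0.4776 0.3429 0.203 ]] [0.4906 0.3313 0.203 ]
-7.5370184742944915 0.028387164429381113
-7.994343665586727 0.027281153972504107
82.3165515706327 0.01954181487058817
85.59368631473434 0.01935288310672767
[0.5159 0.3154 1.2692 0.0019 1.5573 1.8602]
```

```bash
python3 -m handwheel '[[[0,-4.5,-2],[0,0,0]],[[0,0,0],[10.4,0,0]],[[0,0,0],[10.4,0,0]],[[50,0,0],[0,0,0]],[[50,0,0],[0,0,0]],[[50,0,0],[0,0,0]],[[30,0,0],[0,0,0]],[[0,0,0],[0,0,0]]]' 60
python3 - <<'E'
from h import *
np.set_printoptions(precision=4,suppress=True)
from scipy.spatial.transform import Rotation as Ro
print(Ro.from_quat(arm.state()["tcp_rot"]).as_matrix())
for n in("side","top"):
    p=snapshot(n);cv2.imwrite(f"pics/{n}1.png",p["image"])
    a=p["image"][90:210,220:380] if n=="side" else p["image"][150:270,120:280]
    cv2.imwrite(f"pics/{n}1z.png",cv2.resize(a,None,fx=5,fy=5,interpolation=cv2.INTER_CUBIC))
E
```

```text
t: 6.02
tool_pos: [0.4896, 0.3282, 0.2379]
tcp_rot: [-0.704, 0.05, 0.706, 0.049]
contact_force: [0.2, 0.1, 0.6]
width: 0.0601
[[-0.0031 -0.1398 -0.9902]
 [-0.002  -0.9902  0.1398]
 [-1.      0.0024  0.0028]]
```

View pics/side1z.png

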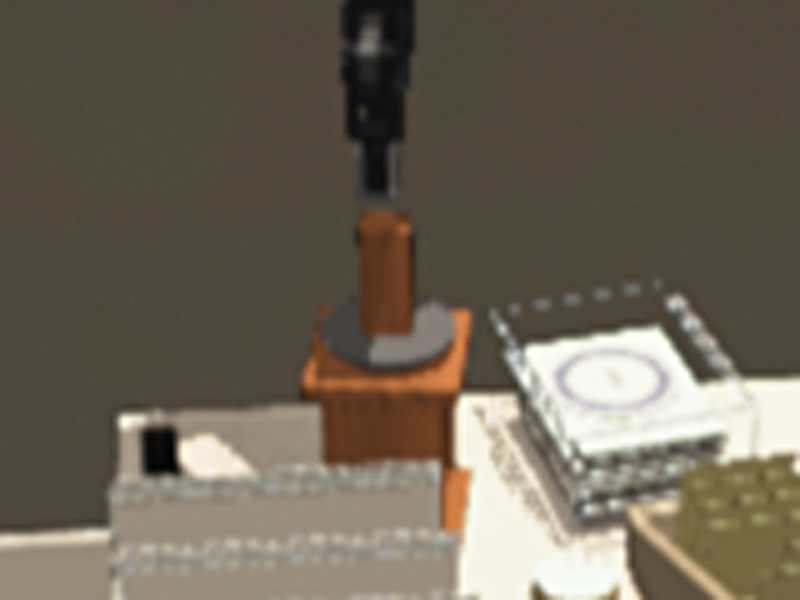

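View pics/top1z.png

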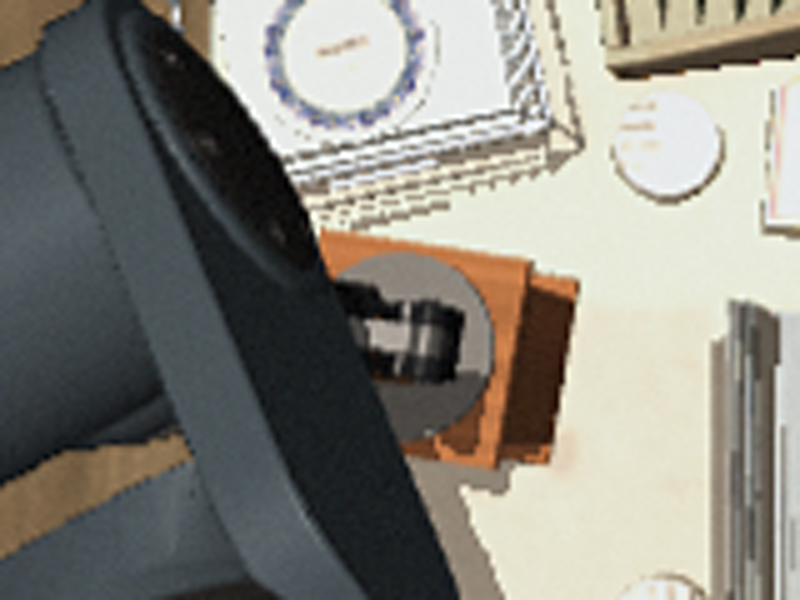

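```bash
python3 -m handwheel '[[[0,-2.5,-2.5],[0,0,0]],[[38,0,0],[0,0,0]],[[38,0,0],[0,0,0]],[[0,0,0],[0,0,0]],[[0,0,0],[0,0,0]]]' 60 && python3 -m handwheel '[[[0,0,0],[0,0,0]],[[0,0,0],[0,0,0]],[[0,0,0],[0,0,0]],[[0,0,0],[0,0,0]],[[0,0,0],[0,0,0]],[[0,0,0],[0,0,0]]]' 0 60
python3 - <<'E'
from h import *
for n in("side","top"):
    p=snapshot(n)
    a=p["image"][90:210,220:380] if n=="side" else p["image"][150:270,120:280]
    cv2.imwrite(f"pics/{n}2z.png",cv2.resize(a,None,fx=5,fy=5,interpolation=cv2.INTER_CUBIC))
E
```

```text
t: 6.75
tool_pos: [0.4939, 0.3322, 0.1654]
tcp_rot: [0.706, -0.049, -0.705, -0.05]
contact_force: [1.2, 0.1, 0.4]
width: 0.0601
t: 7.5
tool_pos: [0.4932, 0.3316, 0.1643]
tcp_rot: [0.706, -0.049, -0.705, -0.049]
contact_force: [-1.6, -1.4, 6.8]
width: 0.0214
```

View pics/side2z.png

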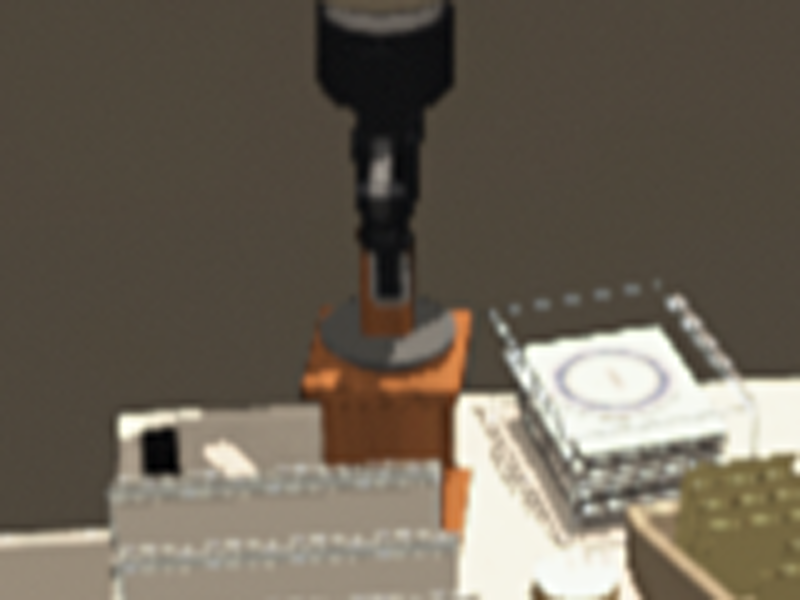

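The picker is gripped: the width reads 21.4 mm against a 22 mm handle. I'll lift it straight up and check which way the hook points.

```bash
python3 -m handwheel '[[[-15,0,0],[0,0,0]],[[-30,0,0],[0,0,0]],[[-40,0,0],[0,0,0]],[[-40,0,0],[0,0,0]],[[-40,0,0],[0,0,0]],[[-25,0,0],[0,0,0]],[[0,0,0],[0,0,0]],[[0,0,0],[0,0,0]]]'
python3 - <<'E'
from h import *
for n in("side","top"):
    p=snapshot(n)
    for th in("picker_hook","picker_grip"): print(n,th,[(np.round(q["position"],1),round(q["score"],2)) for q in nets.place_of(p,th)[:2]])
    a=p["image"][60:180,220:380] if n=="side" else p["image"][150:270,120:280]
    cv2.imwrite(f"pics/{n}3z.png",cv2.resize(a,None,fx=5,fy=5,interpolation=cv2.INTER_CUBIC))
E
```

```text
t: 8.6
tool_pos: [0.4926, 0.3314, 0.3522]
tcp_rot: [-0.705, 0.049, 0.706, 0.049]
contact_force: [-0.4, 0.5, -1.6]
width: 0.0217
side picker_hook [(array([129.6, 295.4]), 0.97)]
side picker_grip [(array([ 83.3, 296.2]), 0.55)]
top picker_hook []
top picker_grip [(array([214.4, 160.1]), 0.96)]
```

View pics/side3z.png

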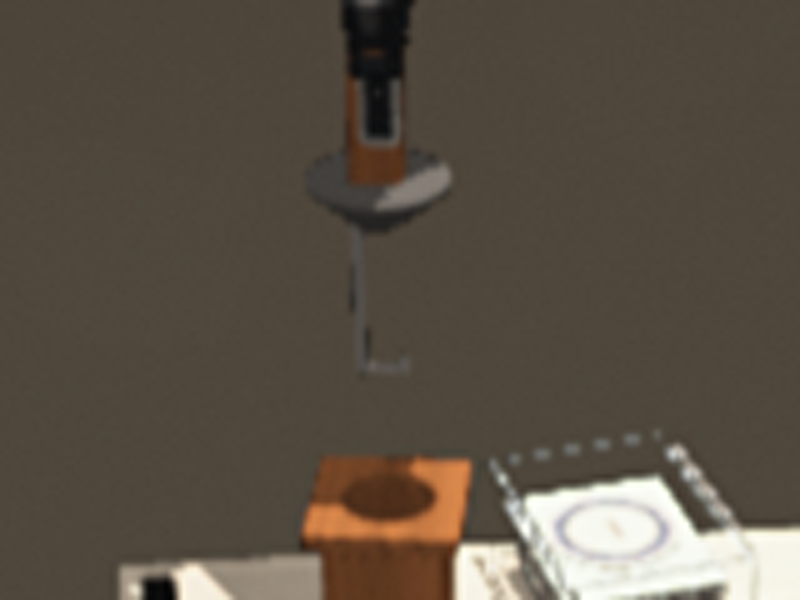

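Run:
```python
from h import *
np.set_printoptions(precision=4,suppress=True)
S=snapshot("side")
print(onz(S,(295.4,129.6),.204), proj(S,[.490,.3306,.204]),proj(S,[.4932,.3316,.204]))
u=lambda a,b:(220+a/5-.4,60+b/5-.4)
# stand hole centre and hook prong bend/ tip
print("hole",onz(S,u(389,496),.118),"bend",onz(S,u(362,372),.204),"tip",onz(S,u(408,365),.206))
```

```text
[0.4891 0.3459 0.204 ] [[296.0386 132.1382]] [[297.1502 131.9142]]
hole [0.4915 0.3275 0.118 ] bend [0.4781 0.3209 0.204 ] tip [0.504  0.3227 0.206 ]
```

```bash
python3 -m handwheel '[[[-15,0,0],[-5.75,0,0]],[[-15,0,0],[-5.75,0,0]],[[0,49.7,-10],[0,0,0]],[[0,49.7,-10],[0,0,0]],[[0,49.7,-10],[0,0,0]],[[0,49.7,-10],[0,0,0]],[[0,49.7,-10],[0,0,0]],[[0,49.7,-10],[0,0,0]],[[0,49.7,-10],[0,0,0]],[[0,49.7,-10],[0,0,0]],[[0,49.7,-10],[0,0,0]],[[0,0,0],[0,0,0]]]' && python3 -m handwheel '[[[0,0,0],[0,0,0]],[[0,0,0],[0,0,0]]]'
python3 - <<'E'
from h import *
np.set_printoptions(precision=4,suppress=True)
from scipy.spatial.transform import Rotation as Ro
print(Ro.from_quat(arm.state()["tcp_rot"]).as_matrix(),arm.state()["joint_pos"])
for n in("side","top"):
    p=snapshot(n);cv2.imwrite(f"pics/{n}4.png",p["image"])
    for th in("picker_hook","picker_grip","round_tin_crown"): print(n,th,[(np.round(q["position"],1),round(q["score"],2)) for q in nets.place_of(p,th)[:2]])
E
```

```text
t: 10.45
tool_pos: [0.6105, -0.1123, 0.3824]
tcp_rot: [-0.706, -0.02, 0.707, -0.021]
contact_force: [0.3, 0.2, -1.7]
width: 0.0215
t: 10.7
tool_pos: [0.6102, -0.1082, 0.3835]
tcp_rot: [0.707, 0.022, -0.707, 0.022]
contact_force: [-0.1, 0.5, -2.2]
width: 0.0211
[[ 0.0002  0.0627 -0.998 ]
 [ 0.0002 -0.998  -0.0627]
 [-1.     -0.0001 -0.0002]] [-0.2507  0.3866  1.2505  0.0002  1.5043  1.2574]
side picker_hook [(array([217.5, 366.3]), 0.82)]
side picker_grip [(array([158.1, 372.2]), 0.64)]
side round_tin_crown [(array([216.5, 365.5]), 0.6)]
top picker_hook [(array([147.1, 416.1]), 0.74)]
top picker_grip [(array([128.4, 442.8]), 0.97)]
top round_tin_crown [(array([156.2, 400.3]), 0.73), (array([147.2, 416.2]), 0.54)]
```

View pics/side4.png

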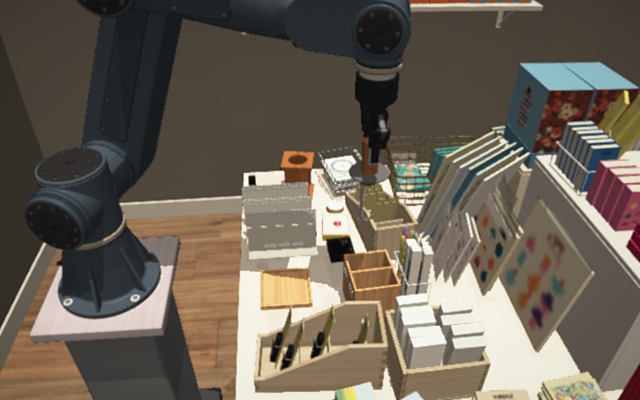

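View pics/top4.png

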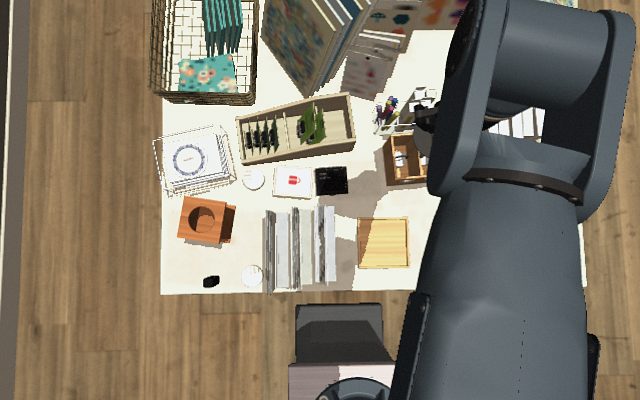

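Run:
```python
from h import *
np.set_printoptions(precision=4,suppress=True)
S=snapshot("side");T=snapshot("top")
print(tri([ray(S,(366.3,217.5)),ray(T,(416.1,147.1))]),onz(T,(416.1,147.1),.235))
for p,b in((T,(380,110)),(S,(330,150))):
    im=p["image"][b[1]:b[1]+100,b[0]:b[0]+90]
    cv2.imwrite(f"pics/c{b[0]}.png",cv2.resize(im,None,fx=6,fy=6,interpolation=cv2.INTER_CUBIC))
r=arm.state();print(r["tool_pos"],proj(T,[.608,-.109,.235]),proj(S,[.608,-.109,.235]))
```

```text
(array([ 0.6128, -0.1028,  0.2285]), [0.0016313501614898566, 0.0016313501614896172]) [ 0.6131 -0.1014  0.235 ]
[ 0.6103 -0.1092  0.3833] [[420.2831 149.6844]] [[365.5111 216.8426]]
```

View pics/c380.png

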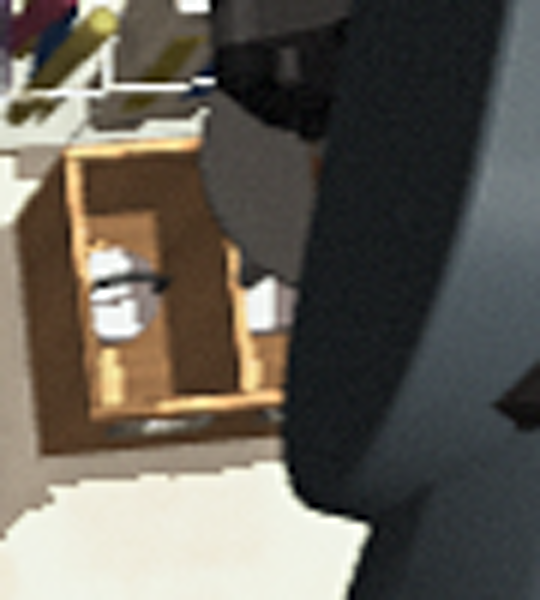

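View pics/c330.png

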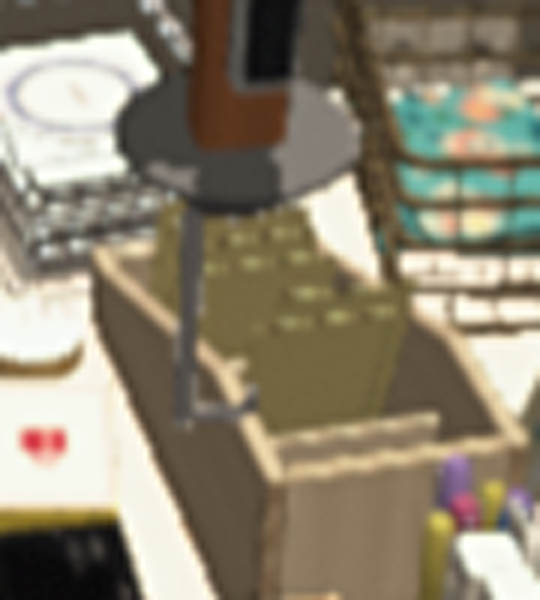

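```bash
python3 -m handwheel '[[[40,0,0],[0,0,0]],[[40,0,0],[0,0,0]],[[35,0,0],[0,0,0]],[[0,0,0],[0,0,0]],[[0,0,0],[0,0,0]]]'
python3 - <<'E'
from h import *
np.set_printoptions(precision=4,suppress=True)
S=snapshot("side");T=snapshot("top")
r=arm.state();print(r["tool_pos"])
t=r["tool_pos"];print(proj(S,t+[-.0025,0,-.148]))
for p,b in((T,(370,100)),(S,(320,190))):
    im=p["image"][b[1]:b[1]+100,b[0]:b[0]+110]
    cv2.imwrite(f"pics/d{b[0]}.png",cv2.resize(im,None,fx=6,fy=6,interpolation=cv2.INTER_CUBIC))
E
```

```text
t: 11.82
tool_pos: [0.6109, -0.1095, 0.27]
tcp_rot: [0.707, 0.022, -0.706, 0.022]
contact_force: [-0.0, 0.0, -1.4]
width: 0.0215
[ 0.6109 -0.1095  0.2702]
[[362.8353 256.954 ]]
```

View pics/d370.png

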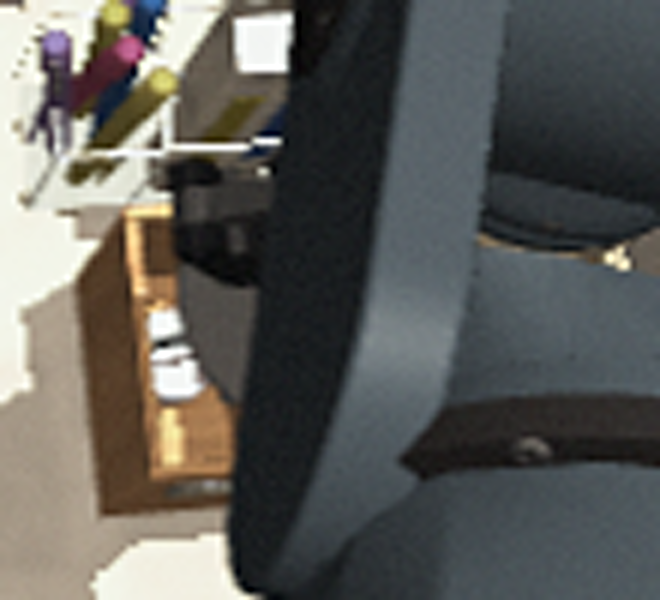

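View pics/d320.png

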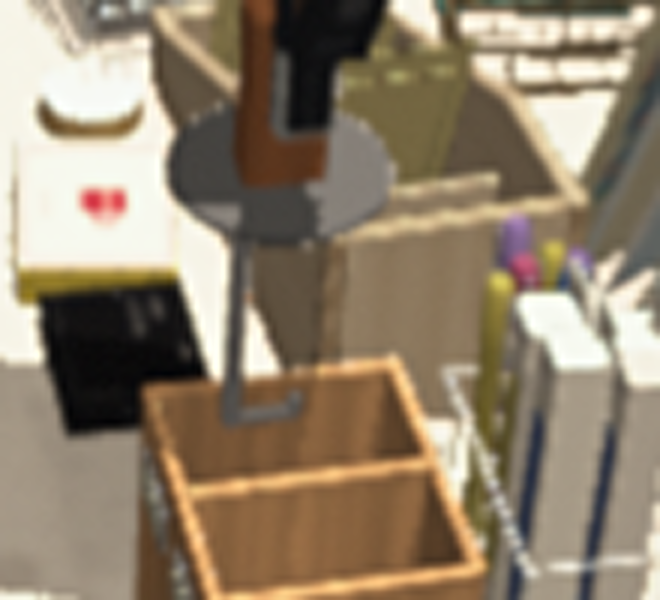

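Run:
```python
from h import *
np.set_printoptions(precision=4,suppress=True)
S=snapshot("side")
u=lambda a,b:(320+a/6-.4,190+b/6-.4)
psi=np.deg2rad(3.5);ex=np.array([np.cos(psi),np.sin(psi)]);ey=np.array([-ex[1],ex[0]]);rc=np.array([.622,-.136])
for n,a,z in[("farL outer(-50,57.5)",(143,390),.115),("farR outer(50,57.5)",(394,357),.115),("divider L (-50,0)",(187,490),.115),("div R (50,0)",(435,462),.115),("bend(-12)",(232,418),.122),("tip(+12..15)",(295,410),.122),("tiptop",(296,394),.130),("mid",(263,413),.122)]:
    X=onz(S,u(*a),z)[:2];d=X-rc;print(n,X,np.round([1000*d@ex,1000*d@ey],1))
```

```text
farL outer(-50,57.5) [ 0.568  -0.0897] [-51.1  49.5]
farR outer(50,57.5) [ 0.6657 -0.081 ] [46.9 52.2]
divider L (-50,0) [ 0.5764 -0.1441] [-46.   -5.3]
div R (50,0) [ 0.6688 -0.139 ] [46.5 -5.9]
bend(-12) [ 0.5972 -0.1156] [-23.5  21.9]
tip(+12..15) [ 0.621  -0.1137] [ 0.4 22.3]
tiptop [ 0.6209 -0.1137] [ 0.3 22.3]
mid [ 0.609  -0.1141] [-11.7  22.7]
```

```bash
python3 -m handwheel '[[[0,0.5,4],[0,0,0]],[[30,0,0],[0,0,0]],[[30,0,0],[0,0,0]],[[20,0,0],[0,0,0]],[[8,0,0],[0,0,0]],[[0,0,0],[0,0,0]],[[0,0,0],[0,0,0]]]'
python3 - <<'E'
from h import *
np.set_printoptions(precision=4,suppress=True)
S=snapshot("side");T=snapshot("top")
for p,b in((T,(370,100)),(S,(320,200))):
    im=p["image"][b[1]:b[1]+100,b[0]:b[0]+110]
    cv2.imwrite(f"pics/e{b[0]}.png",cv2.resize(im,None,fx=6,fy=6,interpolation=cv2.INTER_CUBIC))
E
```

```text
t: 12.85
tool_pos: [0.6067, -0.1102, 0.1814]
tcp_rot: [0.707, 0.022, -0.706, 0.022]
contact_force: [0.3, -0.3, -1.0]
width: 0.0213
```

View pics/e370.png

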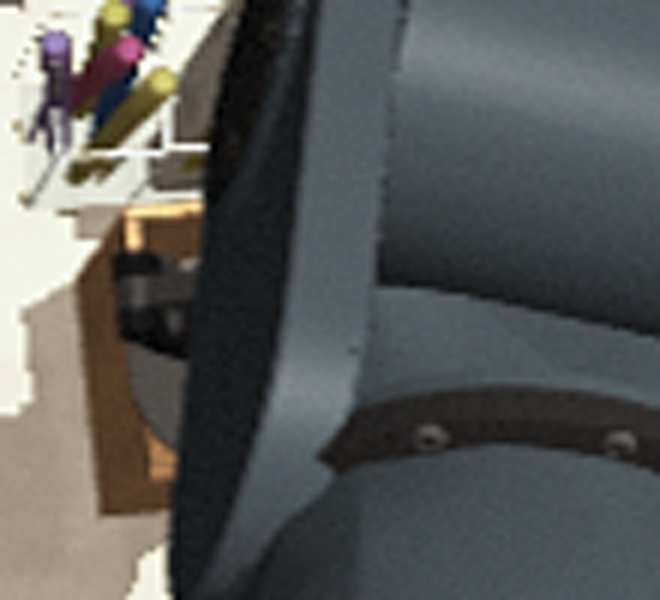

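View pics/e320.png

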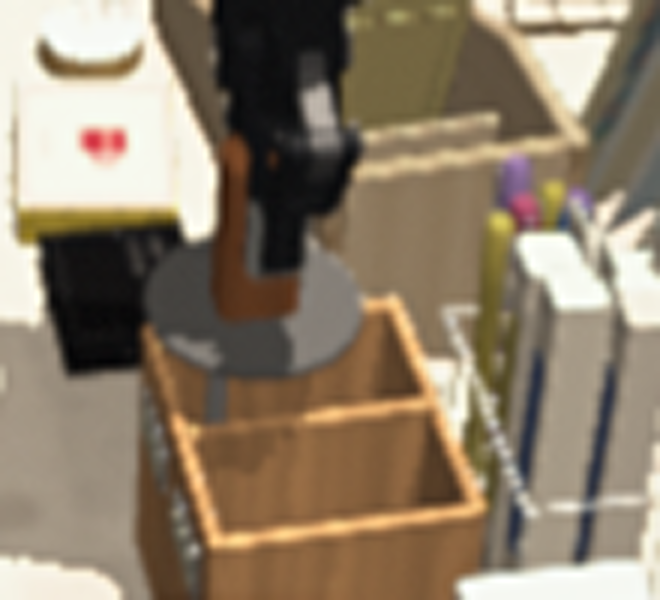

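```bash
python3 -m handwheel '[[[0,0,-6],[0,0,0]],[[0,0,-6],[0,0,0]],[[0,0,-6],[0,0,0]],[[0,0,-6],[0,0,0]],[[0,0,0],[0,0,0]],[[0,0,0],[0,0,0]]]' && python3 -m handwheel '[[[-8,0,0],[0,0,0]],[[-8,0,0],[0,0,0]],[[-8,0,0],[0,0,0]],[[-8,0,0],[0,0,0]],[[-8,0,0],[0,0,0]],[[0,0,0],[0,0,0]],[[0,0,0],[0,0,0]]]'
```

```text
t: 13.7
tool_pos: [0.6301, -0.1085, 0.1802]
tcp_rot: [-0.707, -0.022, 0.707, -0.022]
contact_force: [-0.0, 0.2, -1.2]
width: 0.0214
t: 14.58
tool_pos: [0.6301, -0.1085, 0.22]
tcp_rot: [-0.707, -0.022, 0.707, -0.022]
contact_force: [-0.8, 0.2, -1.7]
width: 0.0215
```

```bash
python3 -m handwheel '[[[-15,0,0],[0,0,0]],[[-15,0,0],[0,0,0]],[[-20,0,0],[0,0,0]],[[-20,0,0],[0,0,0]],[[-20,0,0],[0,0,0]],[[-20,0,0],[0,0,0]],[[-15,0,0],[0,0,0]],[[0,0,0],[0,0,0]],[[0,0,0],[0,0,0]],[[0,0,0],[0,0,0]]]'
python3 - <<'E'
from h import *
np.set_printoptions(precision=4,suppress=True)
S=snapshot("side");T=snapshot("top")
print([arm.state()["contact_force"] for _ in range(3)])
for p,b in((T,(370,100)),(S,(320,160))):
    im=p["image"][b[1]:b[1]+100,b[0]:b[0]+110]
    cv2.imwrite(f"pics/f{b[0]}.png",cv2.resize(im,None,fx=6,fy=6,interpolation=cv2.INTER_CUBIC))
E
```

```text
t: 15.82
tool_pos: [0.6301, -0.1085, 0.3444]
tcp_rot: [-0.706, -0.022, 0.707, -0.022]
contact_force: [-0.6, -0.4, -2.4]
width: 0.0212
[array([ 0.2704,  0.1956, -2.0384]), array([ 0.2704,  0.1956, -2.0384]), array([ 0.2704,  0.1956, -2.0384])]
```

View pics/f320.png

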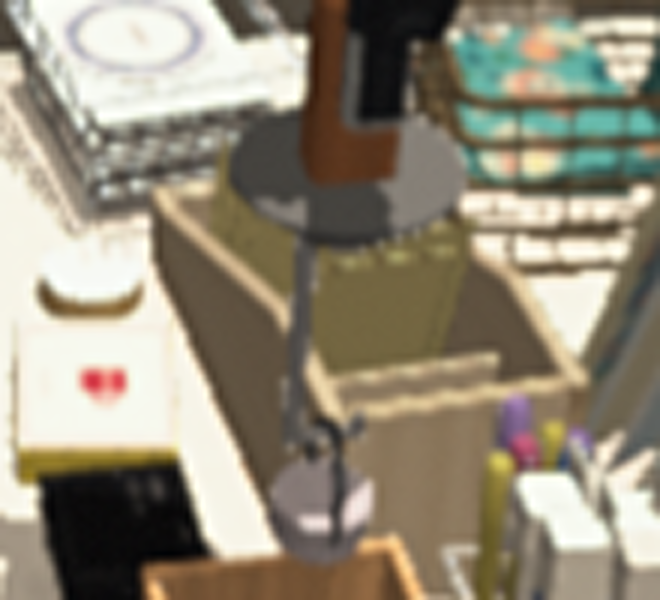

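```bash
python3 -m handwheel '[[[0,-2,7],[0,0,0]],[[0,-4,14],[0,0,0]],[[0,-5,20],[0,0,0]],[[0,-5.5,22],[0,0,0]],[[0,-6,22],[0,0,0]],[[0,-6,22],[0,0,0]],[[0,-6,22],[0,0,0]],[[0,-5.5,22],[0,0,0]],[[0,-5,20],[0,0,0]],[[0,-4,14],[0,0,0]],[[0,-2.5,7],[0,0,0]],[[0,0,3],[0,0,0]]]' && python3 -m handwheel '[[[20,0,0],[0,0,0]],[[25,0,0],[0,0,0]],[[25,0,0],[0,0,0]],[[20,0,0],[0,0,0]],[[10,0,0],[0,0,0]],[[0,0,0],[0,0,0]],[[0,0,0],[0,0,0]],[[0,0,0],[0,0,0]]]'
python3 - <<'E'
from h import *
np.set_printoptions(precision=4,suppress=True)
S=snapshot("side");T=snapshot("top")
for n,p in(("side",S),("top",T)):
  r=nets.place_of(p,"round_tin_crown");print(n,[(np.round(q["position"],1),round(q["score"],2)) for q in r[:2]])
for p,b in((T,(330,190)),(S,(240,210))):
    im=p["image"][b[1]:b[1]+100,b[0]:b[0]+110]
    cv2.imwrite(f"pics/g{b[0]}.png",cv2.resize(im,None,fx=6,fy=6,interpolation=cv2.INTER_CUBIC))
E
```

```text
t: 17.42
tool_pos: [0.4324, -0.0691, 0.3454]
tcp_rot: [0.707, 0.022, -0.707, 0.022]
contact_force: [0.1, 0.0, -1.9]
width: 0.0217
t: 18.42
tool_pos: [0.4327, -0.0692, 0.2459]
tcp_rot: [0.707, 0.022, -0.706, 0.022]
contact_force: [0.4, 0.5, -1.8]
width: 0.021
side [(array([258.3, 284.5]), 0.68)]
top []
```

View pics/g240.png

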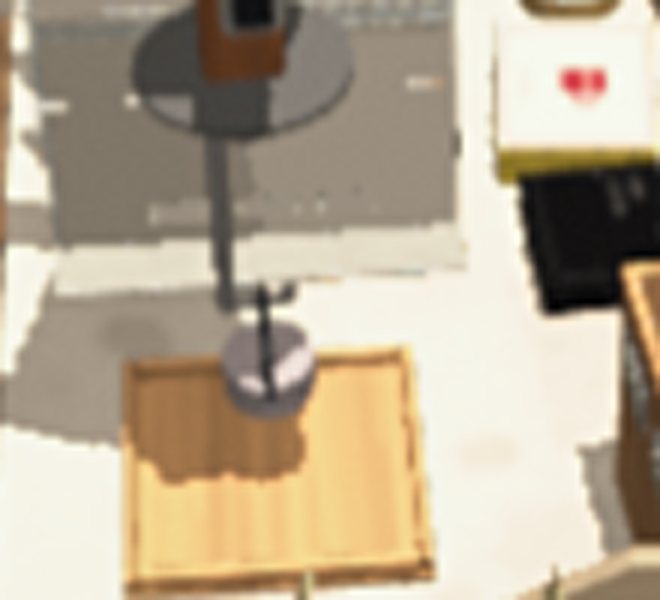

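View pics/g330.png

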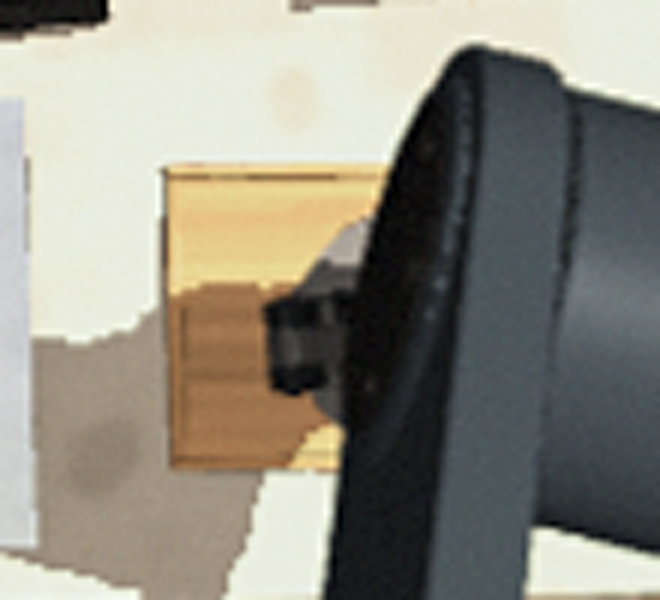

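```bash
python3 -m handwheel '[[[18,0,0],[0,0,0]],[[14,0,0],[0,0,0]],[[6,0,0],[0,0,0]],[[5,0,0],[0,0,0]],[[4,0,0],[0,0,0]],[[4,0,0],[0,0,0]],[[5,0,0],[0,0,0]],[[5,0,0],[0,0,0]],[[4,0,0],[0,0,0]],[[0,0,0],[0,0,0]],[[0,0,0],[0,0,0]]]'
python3 - <<'E'
from h import *
np.set_printoptions(precision=4,suppress=True)
S=snapshot("side")
for p,b in((S,(240,210)),):
    im=p["image"][b[1]:b[1]+100,b[0]:b[0]+110]
    cv2.imwrite(f"pics/i{b[0]}.png",cv2.resize(im,None,fx=6,fy=6,interpolation=cv2.INTER_CUBIC))
E
```

```text
t: 20.0
tool_pos: [0.4325, -0.0691, 0.1804]
tcp_rot: [0.707, 0.022, -0.707, 0.022]
contact_force: [0.1, 0.6, -2.0]
width: 0.0213
```

View pics/i240.png

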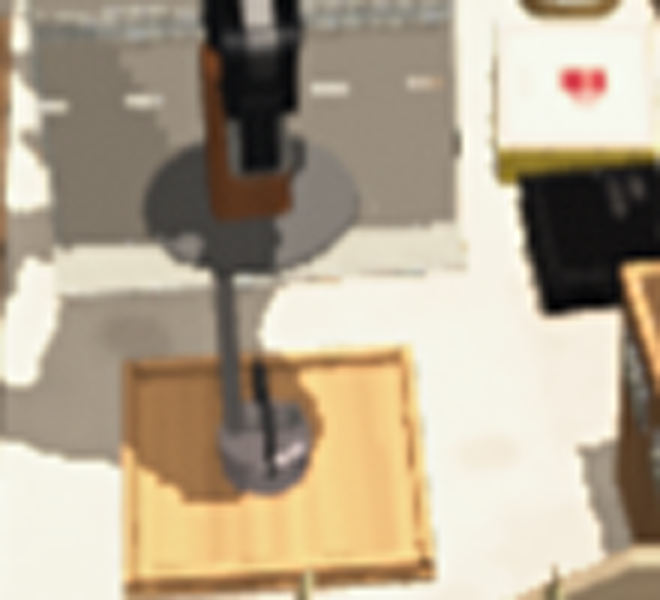

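```bash
python3 -m handwheel '[[[0,0,5],[0,0,0]],[[0,0,7],[0,0,0]],[[0,0,8],[0,0,0]],[[0,0,8],[0,0,0]],[[0,0,6],[0,0,0]],[[0,0,0],[0,0,0]],[[0,0,0],[0,0,0]]]'
python3 - <<'E'
from h import *
np.set_printoptions(precision=4,suppress=True)
S=snapshot("side")
for p,b in((S,(240,210)),):
    im=p["image"][b[1]:b[1]+100,b[0]:b[0]+110]
    cv2.imwrite(f"pics/j{b[0]}.png",cv2.resize(im,None,fx=6,fy=6,interpolation=cv2.INTER_CUBIC))
E
```

```text
t: 20.92
tool_pos: [0.3987, -0.0713, 0.1804]
tcp_rot: [0.707, 0.022, -0.707, 0.022]
contact_force: [0.4, -0.1, -1.4]
width: 0.0212
```

View pics/j240.png

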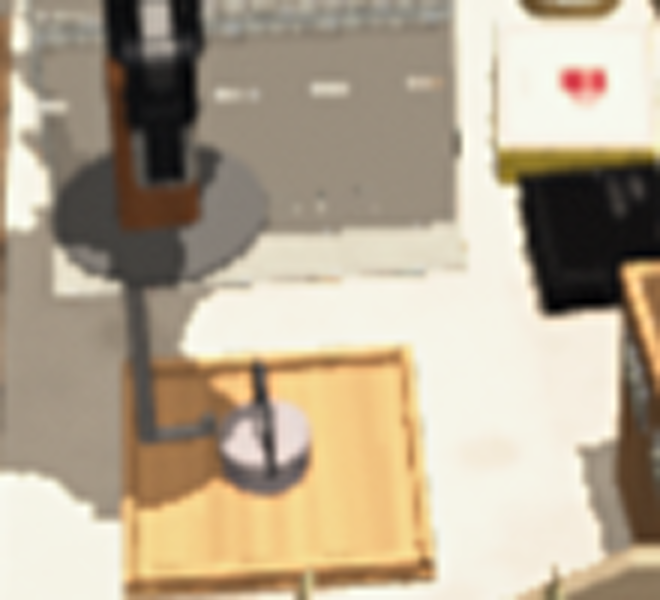

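```bash
python3 -m handwheel '[[[-20,0,0],[0,0,0]],[[-40,0,0],[0,0,0]],[[-45,0,0],[0,0,0]],[[-45,0,0],[0,0,0]],[[-45,0,0],[0,0,0]],[[-40,0,0],[0,0,0]],[[0,0,0],[5.75,0,0]],[[0,0,0],[5.75,0,0]],[[0,0,0],[0,0,0]]]' && python3 -m handwheel '[[[0,-25,-2],[0,0,0]],[[0,-41,-3.5],[0,0,0]],[[0,-41,-4],[0,0,0]],[[0,-41,-3.5],[0,0,0]],[[0,-41,-4],[0,0,0]],[[0,-41,-3.5],[0,0,0]],[[0,-41,-4],[0,0,0]],[[0,-41,-3.5],[0,0,0]],[[0,-41,-4],[0,0,0]],[[0,-35,-3],[0,0,0]],[[0,-24,-2],[0,0,0]],[[0,0,0],[0,0,0]]]' && python3 -m handwheel '[[[0,0,0],[0,0,0]],[[0,0,0],[0,0,0]]]'
python3 - <<'E'
from h import *
np.set_printoptions(precision=4,suppress=True)
S=snapshot("side");T=snapshot("top")
cv2.imwrite("pics/t5.png",T["image"]);cv2.imwrite("pics/s5.png",S["image"])
r=nets.place_of(T,"round_tin_crown");print([(onz(T,q["position"][::-1],.057),q["score"]) for q in r[:2]])
r=nets.place_of(T,"tray_floor");print([(onz(T,q["position"][::-1],.005),q["score"]) for q in r[:1]])
print(arm.state()["tool_pos"])
E
```

```text
t: 22.1
tool_pos: [0.3986, -0.0712, 0.4152]
tcp_rot: [-0.705, 0.049, 0.705, 0.049]
contact_force: [-1.0, 0.8, -0.8]
width: 0.0214
t: 23.6
tool_pos: [0.4923, 0.3328, 0.4143]
tcp_rot: [-0.705, 0.048, 0.706, 0.048]
contact_force: [-1.0, -0.4, -1.3]
width: 0.0215
t: 23.85
tool_pos: [0.4923, 0.3309, 0.4155]
tcp_rot: [0.705, -0.049, -0.705, -0.049]
contact_force: [0.8, 0.2, -0.4]
width: 0.0214
[(array([ 0.4267, -0.0622,  0.057 ]), 0.72)]
[(array([ 0.4313, -0.0673,  0.005 ]), 0.97)]
[0.4923 0.3313 0.4155]
```

View pics/t5.png

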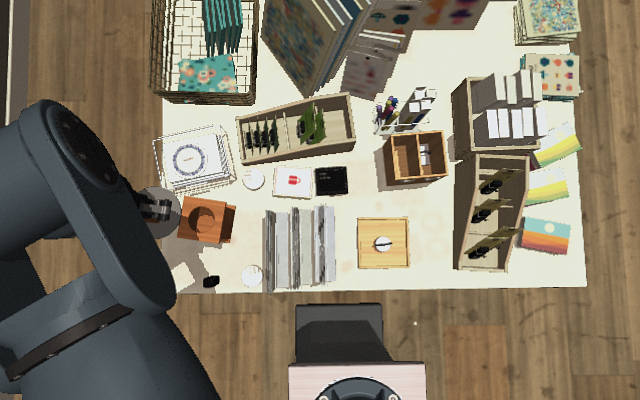

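View pics/s5.png

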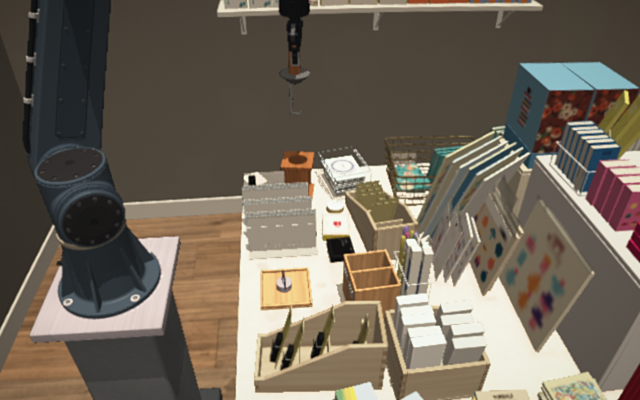

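```bash
python3 -m handwheel '[[[40,0,-1],[0,0,0]],[[45,0,0],[0,0,0]],[[40,0,0],[0,0,0]],[[30,0,0],[0,0,0]],[[30,0,0],[0,0,0]],[[25,0,0],[0,0,0]],[[20,0,0],[0,0,0]],[[10,0,0],[0,0,0]],[[6,0,0],[0,0,0]],[[0,0,0],[0,0,0]],[[0,0,0],[0,0,0]],[[0,0,0],[0,0,0]]]'
python3 - <<'E'
from h import *
S=snapshot("side")
im=S["image"][90:210,220:380]
cv2.imwrite("pics/k.png",cv2.resize(im,None,fx=5,fy=5,interpolation=cv2.INTER_CUBIC))
E
```

```text
t: 25.55
tool_pos: [0.4935, 0.3316, 0.1698]
tcp_rot: [0.706, -0.049, -0.705, -0.049]
contact_force: [-0.4, 0.9, -0.8]
width: 0.0216
```

View pics/k.png

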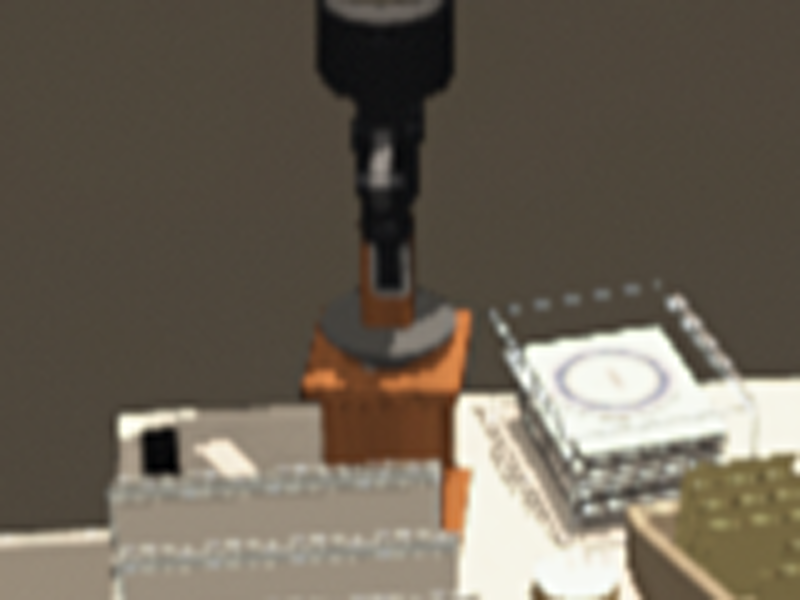

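```bash
python3 -m handwheel '[[[2,0,0],[0,0,0]],[[2,0,0],[0,0,0]],[[1,0,0],[0,0,0]],[[0,0,0],[0,0,0]],[[0,0,0],[0,0,0]]]' && python3 -m handwheel '[[[0,0,0],[0,0,0]],[[0,0,0],[0,0,0]],[[0,0,0],[0,0,0]],[[0,0,0],[0,0,0]],[[0,0,0],[0,0,0]]]' 60 && python3 -m handwheel '[[[-25,0,0],[0,0,0]],[[-40,0,0],[0,0,0]],[[-45,0,0],[0,0,0]],[[-45,0,0],[0,0,0]],[[-45,0,0],[0,0,0]],[[0,0,25],[0,0,0]],[[0,0,45],[0,0,0]],[[0,0,45],[0,0,0]],[[0,0,25],[0,0,0]],[[0,0,0],[0,0,0]],[[0,0,0],[0,0,0]]]'
python3 - <<'E'
from h import *
np.set_printoptions(precision=4,suppress=True)
S=snapshot("side");T=snapshot("top")
for n,p in(("side",S),("top",T)):
    cv2.imwrite(f"pics/fin_{n}.png",p["image"])
    for th in("picker_grip","round_tin_crown","oblong_tin_crown"): print(n,th,[(np.round(q["position"],1),round(q["score"],2)) for q in nets.place_of(p,th)[:1]])
cv2.imwrite("pics/fs.png",cv2.resize(S["image"][90:310,220:420],None,fx=2.7,fy=2.7,interpolation=cv2.INTER_CUBIC))
E
```

```text
t: 26.22
tool_pos: [0.4933, 0.3315, 0.1644]
tcp_rot: [0.705, -0.049, -0.705, -0.049]
contact_force: [-1.2, -1.6, 1.7]
width: 0.021
t: 26.85
tool_pos: [0.4933, 0.3315, 0.1643]
tcp_rot: [-0.705, 0.049, 0.705, 0.049]
contact_force: [0.2, 0.1, -0.1]
width: 0.0601
t: 28.22
tool_pos: [0.3555, 0.351, 0.3643]
tcp_rot: [0.706, -0.049, -0.705, -0.049]
contact_force: [-1.0, 0.3, -0.5]
width: 0.0604
side picker_grip []
side round_tin_crown [(array([271., 284.]), 0.54)]
side oblong_tin_crown []
top picker_grip [(array([217.4, 194.5]), 0.79)]
top round_tin_crown []
top oblong_tin_crown [(array([152. , 424.3]), 0.66)]
```

View pics/fs.png

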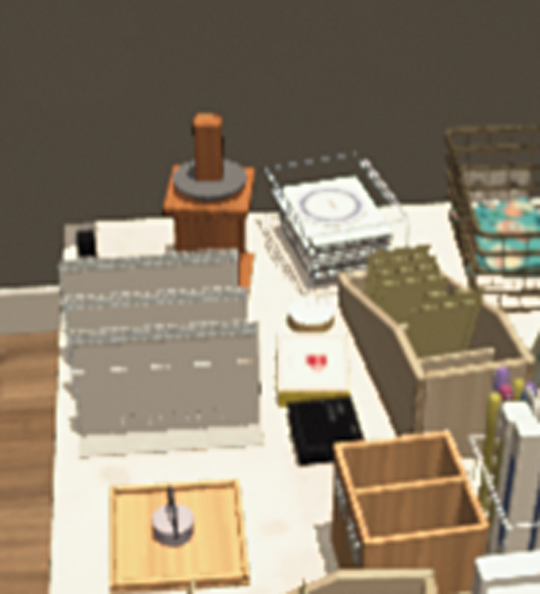

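View pics/fin_top.png

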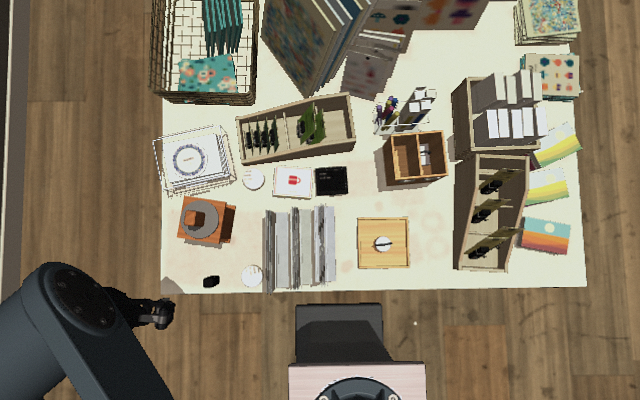

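The picker is back upright in its stand (top image, 194, 217; it started at 193, 216). The round tin stands upright in the tray (383, 243), the oblong tin is still in its bay (424, 152), and the arm is clear of everything. I'll hand in the job now.

```bash
python3 -c "
from cell import arm
print(arm.job_done(), arm.state()['t'])"
```

```text
the job is handed in; nothing more can be done
the job is handed in; nothing more can be done
```

The job is handed in, and the last pictures show everything where it should be. I hooked the round tin by its wire handle, lifted it clear of the rack, stood it in the tray, and hung the picker back in its stand. The last clock reading before hand-in was about 28 s of the 72 s allowed.

**Last checks:**
- **Round tin:** it stands upright near the tray's middle, off the hook. My estimate puts it about 7 mm from the tray centre, against a limit of 42 mm.
- **Picker:** it hangs upright in its stand, and the network finds it within about 1.5 pixels of where it started. I released it with the arm within 1 mm of where it gripped the handle.
- **Oblong tin:** it is still in its bay, within about 1.5 pixels of where it was found at the start.
- **Arm:** open and well clear of everything; the force sensor showed only noise. The fingers only ever held the picker's handle.

**What disagreed or was missing:**
- **Cameras:** the two cameras differed by about 2–6 mm near the rack, so I compared the hook with the rack edges in the side picture.
- **Networks:** in the last pictures, they missed the picker in the side view and the round tin in the top view. I confirmed those two by eye, in the other view as well.
- **Hook while lowering:** the network's hook position in the top view was only a guess, because the cone hid the hook, so I ignored it.

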